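Space the slats of a small rack with a held spacer

TASK

Space out the loose slats of the little wooden rack with the orange spacer. Sit the spacer down over the middle slat, its thick block on the side towards the screwed-down slat, and draw the slat along until the block meets the screwed-down slat; then step the spacer on to the end slat and draw that up to the middle slat in the same way. Keep the slats square on the rack and let go of the spacer where it then stands, sitting over the end slat.

Things in the scene. Friction and masses are not known exactly. Their poses are not given: they have to be found in the camera images.
- screwed_slat (a point): Centre of the rack's first slat, held by two brass screws: pale wood, 100 (x) x 28 (y) x 14 mm. The row runs from it along its -y, to the robot's right. The rack is fixed: plywood board 110 x 270 mm, on it two bearers along the row, 32 mm either side of its centre line, tops 26 mm above the bench, reaching 225 mm from here; all slats lie across them, tops at 40 mm.
- middle_slat (a point): Centre of the loose middle slat: pale wood, 100 (its x) x 28 (its y, along the row) x 14 mm, 60 g, its axes roughly as the screwed slat's. It slides easily on the bearers and starts too far from the screwed slat, centres 80 to 92 mm apart.
- end_slat (a point): Centre of the loose end slat, the last of the row, like the middle slat; it starts 80 to 105 mm from it, centre to centre.
- spacer (a point): Orange spacer, 150 g: point in its 26 mm square black handle (22 to 72 mm up), 50 mm above its foot. Orange bridge 46 (x) x 72 (y), 12 to 22 mm up; under it the block (y +14 to +36 mm) and drag lip (y -36 to -28); a slat fits in the slot between, point then at z 78 mm. Block touching the slat ahead: slats 64 mm apart by centres. Starts upright on the bench at either end of the rack, +y within 40 deg of the row's.

How it is judged:
By the outcome, as a careful person would: the job done as asked, in the order asked, and still so for the second after the job is handed in, with the robot touching nothing.
It also fails if it takes over 48 s, if anything falls off the work surface, if the arm or the gripper's body presses on something with over 40 N, if the wrist force passes 120 N, or if a joint passes its speed limit or range.

ROBOT

A 7-joint arm with a two-finger parallel gripper is mounted at the origin on a cart in front of the work surface, level with it; the furniture and walls round the work are solid. World frame = base frame: x ahead of the robot, y to its left, z up, the work surface at z = 0. Lengths are in m, angles in rad, forces in N, time in s.
With the tool pointing down it reaches from about 0.4 to 0.875 m from the base axis. Payload 19.3 kg.
Tool frame: the origin (TCP) lies midway between the tips of the shut fingers; the grasp point (between the pads) lies 19 mm behind it; x points along the fingers, y is the direction in which the jaws open and shut, and the axes are right-handed (so a half turn about x gives the same grasp; the last joint's range is limited). The gripper opens to 85 mm and grips with 20 to 120 N. Pads are 22 mm wide; open, the fingers measure 114 mm over their backs; the gripper's body (76 mm by 85 mm) begins 54 mm behind the grasp point. The pads swing forward as they close: fully open they stand 13 mm farther back than shut.
Start: joints at [1.056, 0.521, -0.036, 1.599, 0.021, 1.021, -0.113], TCP at [0.269, -0.564, 0.193] pointing down, gripper open.
Joint ranges: [-2.91, 2.91], [-0.3, 2.13], [-1.5, 1.42], [0.17, 2.43], [-1.26, 4.41], [0.16, 1.93], [-2.52, 2.52]. Speed limits (rad/s): [1.89, 1.89, 2.39, 2.39, 3.01, 3.01, 3.01].

INTERFACE

Orientations are given as [roll, pitch, yaw] about the fixed x, y, z axes, in that order (R = Rz(yaw) Ry(pitch) Rx(roll)).
In Python, from workcell import bot gives the robot as it stands. The module is installed in compiled form; this text tells all that it offers.
- The arm moves only by the tool servo_tool, never from a script. Its argument "targets" is a list of rows, each an object of numbers: "x", "y", "z": the shift along the tool's x, y, z as a fraction of full scale; "wx", "wy", "wz": the turn, a rotation vector about the tool's x, y, z as a fraction of full scale. A call has 1 to 12 rows; each row is the pose to reach, as a shift and turn from the pose measured when the call began, along the tool's axes at that moment, turning the shorter way round; what a row does not reach only later rows make up. Full scale, the value 1, is 40 cm for a shift and 360 degrees for a turn. A row lasts 1/8 s, in which the tool goes at most 62.5 mm and 10.7 degrees, less where a joint would pass 70% of its speed; a pose out of reach is approached as far as the arm can. A call with a number of a shift or a turn outside -1 to 1 is refused whole. A call with a gripper value outside its range is refused whole. "grip" is the gripper command: -1 is shut, 1 is fully open, values between are in proportion, set as the call begins (left out, the last holds). The fingers move at their own pace and stop on an object; "squeeze" is the grip in N (left out, the last holds). Time passes only in rows, so rows that repeat a pose let the fingers close. It gives the time, the measured TCP pose, the force and the opening at its end, in the units of the state.
- bot.observe(): the state, without advancing time (a new reading comes with each control period).
- bot.grab_frame(name): name is "scene" or "side" or "wrist"; returns (picture, depth): 480x640x3 uint8, red, green, blue; 480x640 float32, m along the optical axis (not along the pixel's ray), 0 where there is no reading.
- bot.get_calibration(name): a dict with "intrinsics" (3x3 intrinsics, pixels), "k1" (the pictures are not rectified: a ray, as slopes to the right and down, at radius r is drawn at 1 + k1 r^2 times it, then the intrinsics apply), "R" (3x3) and "t" (3): a world point X has camera coordinates R X + t. Camera axes: x right, y down, z forward; pixel columns grow to the right and rows downward; lengths in m; the calibration is good to about 2 mm. A picture is of the moment at which its call begins: read the wrist's pose just before it. get_calibration takes no time and is no camera call; for the wrist camera it gives the pose at the moment of the call.
- bot.job_done(): hands the job in, once; it reports no verdict.
Trained networks look in the newest picture that a camera, given by its name, has taken for a name from the list of things; names that differ only in an ending like _2 or _b are one class to them, and where a whole thing is asked for, a point or a joint stands for the part that bears it (a point fixed in the world has none). Each returns a list of dicts, best first, with "confidence" (0 to 1); they miss things now and then, are a little off and sometimes report something else, mostly with a low value. They report only what shows in the picture. A call takes as long as a camera call.
- bot.trace(camera, target): "mask" (480x640 bool, what is visible of it) and "pixel" ([column, row] in pixels, amid what is visible of it).
The state is a dict: "clock": time; "qpos": joint angles; "qd": joint speeds; "joint_efforts": joint torques, N m; "position": TCP position; "tool_rot": TCP orientation; "force": force on the tool from outside, world axes, zero at the start; "moment": the same for the moment, N m; "grip_width": finger opening in m.
Only numpy, scipy, OpenCV 4.12 (cv2) and the standard library are available. Lean on these libraries where they do the work, as an engineer would, in place of code of your own. Each camera call takes 0.05 s, during which the arm holds its last target. There are 200 camera calls.

## Working session

There is one attempt and no reset: what is moved stays moved. The work goes in short steps, Python scripts to look and compute and a tool call to move; the robot and the scene stay as the last step left them, time stands still between calls to the robot, and variables do not carry over. Pictures are saved under pics/ and viewed, on a budget of 10 in all, crops included, one or two more only if the job needs it, and the job is handed in when it is done.

Besides the shell and the picture viewer there is one more tool, called after "Call:" as name([rows], argument=value, ...), one row to a line, values as JSON. servo_tool: Moves the arm, as the interface text tells. Shift numbers are shares of 40 cm and turn numbers shares of 360 degrees, none past 1 either way. Its arguments: {"type":"object","properties":{"targets":{"type":"array"},"grip":{"type":"number"},"squeeze":{"type":"number"}},"required":["targets"]}

```bash
mkdir -p pics; cat > h.py <<'E'
import numpy as np, cv2
from workcell import bot
from scipy.spatial.transform import Rotation as Ro
def cloud(name):
    c=bot.get_calibration(name); im,d=bot.grab_frame(name)
    K=np.array(c["intrinsics"]);k1=c["k1"];R=np.array(c["R"]);t=np.array(c["t"])
    v,u=np.mgrid[:480,:640].astype(np.float32)
    p=np.stack([u.ravel(),v.ravel()],1)[:,None]
    n=cv2.undistortPoints(p.astype(np.float64),K,np.array([k1,0,0,0.]))[:,0].reshape(480,640,2)
    X=np.dstack([n*d[...,None],d])
    W=(X-t)@R
    W[d<=0]=np.nan
    return im,W
def move(xyz,yaw=None):
    s=bot.observe();T=Ro.from_euler('xyz',s["tool_rot"])
    dl=T.inv().apply(np.array(xyz)-s["position"])
    return dl/0.4
E
python3 - <<'E'
from h import *
s=bot.observe();print(s)
ims=[]
for n in("scene","side"):
    im,W=cloud(n);ims.append(im)
    np.save(n+".npy",W)
    for o in("screwed_slat","middle_slat","end_slat","spacer"):
        for r in bot.trace(n,o)[:2]:
            m=r["mask"]; P=W[m];P=P[~np.isnan(P[:,0])]
            print(n,o,round(r["confidence"],2),np.round(r["pixel"]),m.sum(),np.round(np.median(P,0),3),np.round(np.percentile(P,98,axis=0),3),np.round(np.percentile(P,2,axis=0),3))
    cv2.imwrite(f"pics/{n}0.png",im[...,::-1])
E
```

```text
{'clock': 0.0, 'qpos': array([ 1.05579193,  0.52203104, -0.03632313,  1.59997419,  0.02116818,
        1.02111357, -0.11277345]), 'qd': array([-1.60033698e-03,  6.38222053e-06, -2.34532747e-04,  8.98897883e-04,
       -1.25574672e-03,  1.37236477e-03, -5.78326392e-04]), 'joint_efforts': array([ 4.75848447e-04, -9.27117562e+01,  1.97926484e+00, -3.69944894e+01,
        1.76671013e-02,  8.23904149e-03,  2.73995551e-05]), 'position': array([ 0.26873664, -0.563862  ,  0.1929273 ]), 'tool_rot': array([-1.52136903,  1.56965376,  2.06502364]), 'force': array([-0.53333555,  0.12324783, -0.89583257]), 'moment': array([-0.03856666,  0.01789214,  0.00301678]), 'grip_width': 0.08572956446473332}
scene screwed_slat 0.81 [322. 270.] 3374 [ 0.5   -0.112  0.012] [ 0.583 -0.033  0.041] [ 0.42  -0.26   0.002]
scene middle_slat 0.57 [331. 249.] 602 [ 0.506 -0.146  0.038] [ 0.56  -0.122  0.042] [ 0.461 -0.202  0.005]
scene end_slat 0.78 [361. 240.] 553 [ 0.475 -0.226  0.038] [ 0.525 -0.203  0.042] [ 0.43  -0.282  0.006]
scene spacer 0.65 [403. 211.] 676 [ 0.443 -0.394  0.023] [ 0.479 -0.364  0.072] [ 0.412 -0.427  0.003]
side screwed_slat 0.7 [306. 268.] 4868 [ 0.501 -0.116  0.01 ] [ 0.584 -0.035  0.042] [ 0.417 -0.284  0.003]
side middle_slat 0.67 [316. 248.] 718 [ 0.502 -0.145  0.041] [ 0.55  -0.122  0.043] [ 0.459 -0.174  0.03 ]
side end_slat 0.94 [341. 226.] 661 [ 0.474 -0.226  0.04 ] [ 0.522 -0.204  0.043] [ 0.428 -0.255  0.028]
side end_slat 0.33 [307. 269.] 4788 [ 0.501 -0.116  0.011] [ 0.583 -0.035  0.042] [ 0.417 -0.283  0.004]
side spacer 0.9 [381. 181.] 788 [ 0.443 -0.393  0.025] [ 0.477 -0.365  0.075] [ 0.41  -0.428  0.004]
```

```bash
python3 - <<'E'
from h import *
a=cv2.imread("pics/scene0.png")[120:360,200:520];b=cv2.imread("pics/side0.png")[120:360,200:520]
cv2.imwrite("pics/both0.png",np.vstack([cv2.resize(x,(800,600))[150:450] for x in(a,b)]))
def rects(P,lo,hi,res=0.001,amin=300):
    g=np.zeros((500,400),np.uint8)
    m=(P[...,2]>lo)&(P[...,2]<hi)&(P[...,0]>.3)&(P[...,0]<.7)&(P[...,1]>-.5)&(P[...,1]<0)
    Q=P[m]
    g[((Q[:,1]+.5)/res).astype(int),((Q[:,0]-.3)/res).astype(int)]=255
    g=cv2.morphologyEx(g,cv2.MORPH_CLOSE,np.ones((5,5)))
    n,l,st,_=cv2.connectedComponentsWithStats(g)
    for i in range(1,n):
        if st[i,4]>amin:
            v,u=np.nonzero(l==i);(c,sz,an)=cv2.minAreaRect(np.stack([u,v],1).astype(np.float32))
            print(np.round([c[0]*res+.3,c[1]*res-.5],4),np.round(sz),round(an,1),st[i,4])
for n in("scene","side"):
    W=np.load(n+".npy"); print(n); rects(W,.035,.048); print("sp");rects(W,.062,.09,amin=150)
    print("bridge"); rects(W[:, :],.015,.024)
E
```

```text
scene
[ 0.6511 -0.4668] [72. 37.] 69.8 507
[ 0.6599 -0.3995] [25. 70.] 59.8 400
[ 0.648  -0.2646] [51. 96.] 31.9 699
[ 0.4778 -0.2307] [ 32. 101.] 70.0 2242
[ 0.5087 -0.1504] [ 32. 101.] 68.2 2468
[ 0.6418 -0.0794] [165.  17.] 72.1 576
[ 0.5396 -0.0667] [ 31. 103.] 69.0 2563
sp
[ 0.4454 -0.4026] [26. 28.] 50.2 415
[ 0.634  -0.0791] [164.  24.] 75.5 2301
bridge
[ 0.4443 -0.4012] [72. 47.] 52.7 1220
[ 0.6255 -0.1227] [74. 17.] 75.7 306
[ 0.6379 -0.0505] [53. 22.] 50.0 374
side
[ 0.6458 -0.365 ] [ 56. 108.] 17.6 732
[ 0.6413 -0.2624] [47. 89.] 30.6 760
[ 0.4748 -0.232 ] [ 31. 102.] 70.5 2715
[ 0.5065 -0.1512] [ 31. 101.] 68.3 2698
[ 0.5369 -0.0678] [ 30. 101.] 69.4 2703
sp
[ 0.4437 -0.4033] [28. 26.] 53.1 496
[ 0.6316 -0.0791] [165.  22.] 75.3 2062
bridge
[ 0.4429 -0.4038] [71. 47.] 55.0 1215
[ 0.6003 -0.3215] [16. 40.] 31.6 446
```

View pics/both0.png

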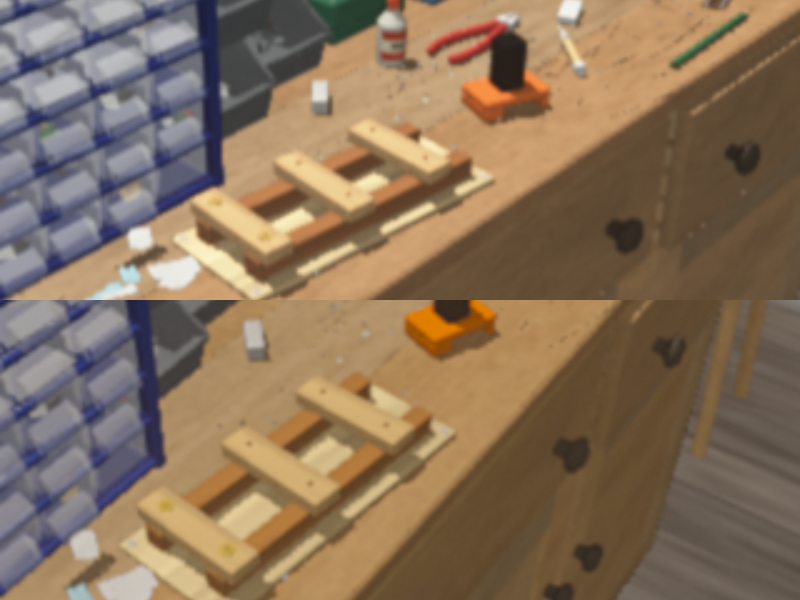

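```bash
python3 - <<'E'
from h import *
s=bot.observe();T=Ro.from_euler('xyz',s["tool_rot"]).as_matrix();print(T.round(3))
P=np.vstack([np.load(n+".npy").reshape(-1,3) for n in("scene","side")]);P=P[~np.isnan(P[:,0])]
# coarse height map, 3cm cells, cm
xs=np.arange(.3,.84,.03);ys=np.arange(-.58,.1,.03)
print("y\\x",(xs*100).round().astype(int))
for y in ys:
    print(round(y*100),[int(100*np.percentile(q,98)) if len(q:=P[(abs(P[:,0]-x-.015)<.015)&(abs(P[:,1]-y-.015)<.015)][:,2])>3 else -1 for x in xs])
sy=Ro.from_euler('z',54,degrees=True).apply([1,0,0])
y=T[:,1];print("tool y heading",np.degrees(np.arctan2(y[1],y[0])), "tool z heading",np.degrees(np.arctan2(T[1,2],T[0,2])))
print("to above spacer",move([.444,-.403,.13]).round(4),"world z of tool x",T[2,0])
E
```

```text
[[-0.     0.43  -0.903]
 [ 0.    -0.903 -0.43 ]
 [-1.    -0.     0.   ]]
y\x [30 33 36 39 42 45 48 51 54 57 60 63 66 69 72 75 78 81 84]
-58 [47, 0, 0, 0, 1, 0, 1, 1, 6, 7, 6, 5, 5, 5, -1, -1, -1, -1, -1]
-55 [46, 0, 0, 1, 1, 0, 1, 1, 0, 0, 5, 5, 5, 5, -1, -1, -1, -1, -1]
-52 [0, 0, 0, 1, 0, 0, 1, 1, 1, 0, 5, 5, 7, 6, -1, -1, -1, -1, -1]
-49 [0, 0, 0, 0, 0, 0, 1, 1, 1, 0, 4, 5, 6, 5, -1, -1, -1, -1, -1]
-46 [0, 0, 0, 0, 2, 0, 0, 1, 4, 9, 0, 5, 5, 5, -1, -1, -1, -1, -1]
-43 [-4, 0, 0, 2, 7, 7, 0, 0, 4, 5, 0, 24, 27, 28, 25, -1, -1, -1, -1]
-40 [-10, 0, 0, 0, 7, 7, 2, 0, 0, 0, 22, 23, 24, 22, 22, -1, -1, -1, -1]
-37 [-79, 0, 0, 0, 2, 2, 0, 0, 0, 0, 1, 22, 23, 23, -1, -1, -1, -1, -1]
-34 [-79, 0, 0, 0, 0, 0, 0, 0, 0, 1, 1, 23, 23, -1, -1, -1, -1, -1, -1]
-31 [-1, -1, 0, 0, 0, 2, 2, 0, 0, 1, 39, 43, 45, 46, -1, -1, -1, -1, -1]
-28 [-1, -1, 0, 1, 2, 0, 4, 4, 0, 0, 41, 42, 43, -1, -1, -1, -1, -1, -1]
-25 [-1, -1, 0, 0, 4, 4, 4, 4, 0, 0, 0, 41, -1, -1, -1, -1, -1, -1, -1]
-22 [-1, -1, 0, 0, 4, 4, 3, 2, 0, 0, 0, 41, -1, -1, -1, -1, -1, -1, -1]
-19 [-1, -1, -9, 0, 2, 2, 4, 4, 4, 0, 0, 48, 48, 47, -1, -1, -1, -1, -1]
-16 [-1, -1, -9, 0, 0, 4, 4, 4, 4, 0, 49, 48, 48, -1, -1, -1, -1, -1, -1]
-13 [-1, -1, -1, 0, 0, 4, 4, 2, 2, 0, 50, 48, 48, 47, -1, -1, -1, -1, -1]
-10 [-1, -1, -1, 0, 0, 0, 2, 4, 4, 4, 50, 50, 48, 43, -1, -1, -1, -1, -1]
-7 [-1, -1, -4, -3, 0, 0, 4, 4, 4, 4, 46, 51, 48, 48, 47, -1, -1, -1, -1]
-4 [-4, -4, -4, -4, 0, 0, 3, 0, 0, 0, 0, 51, 44, 29, -1, -1, -1, -1, -1]
-1 [-4, -10, -10, -8, 0, 0, 0, 0, 0, 0, 0, 51, 52, 48, 47, 52, -1, -1, -1]
2 [-6, -6, -6, -6, -8, 0, 0, 0, 0, 0, 0, 51, 52, 28, 40, 52, 52, -1, -1]
5 [-6, -6, -6, -6, -8, 0, 0, 1, 0, 0, 0, 50, 52, 53, 53, 52, 45, -1, -1]
8 [-6, -6, -6, -6, -6, 0, 1, 2, 2, 0, 0, 0, 53, 53, 28, -1, 52, 51, 47]
tool y heading -64.51926871043486 tool z heading -154.51926861067514
to above spacer [ 0.1586 -0.1754 -0.5686] world z of tool x -0.9999999963761488
```

Call:
servo_tool([
  {"x": 0.03,"y": -0.04,"z": -0.14,"wx": 0.03},
  {"x": 0.06,"y": -0.08,"z": -0.28,"wx": 0.06},
  {"x": 0.1,"y": -0.12,"z": -0.42,"wx": 0.09},
  {"x": 0.13,"y": -0.15,"z": -0.5,"wx": 0.12},
  {"x": 0.1586,"y": -0.1754,"z": -0.5686,"wx": 0.15},
  {"x": 0.1586,"y": -0.1754,"z": -0.5686,"wx": 0.171},
  {"x": 0.1586,"y": -0.1754,"z": -0.5686,"wx": 0.171},
  {"x": 0.1586,"y": -0.1754,"z": -0.5686,"wx": 0.171},
], grip=1, squeeze=60)

```text
$.targets[0]: bad value
```

```bash
python3 - <<'E'
from h import *
im,W=cloud("wrist"); cv2.imwrite("pics/w1.png",im[...,::-1])
s=bot.observe();T=Ro.from_euler('xyz',s["tool_rot"]).as_matrix();print(s["position"],s["qpos"].round(2),np.degrees(np.arctan2(T[1,1],T[0,1])))
def rect(m,nm):
    Q=W[m][:,:2].astype(np.float32)
    r=cv2.minAreaRect(Q*1000);print(nm,len(Q),r)
near=(np.hypot(W[...,0]-.444,W[...,1]+.403)<.06)
rect(near&(abs(W[...,2]-.072)<.005),"top");rect(near&(abs(W[...,2]-.022)<.006),"bridge")
print(np.nanpercentile(W[near][:,2],[1,50,99]))
E
```

```text
[ 0.26889328 -0.56418291  0.19350209] [ 1.06  0.52 -0.04  1.6   0.02  1.02 -0.11] -64.51724930228762
top 0 ((0.0, 0.0), (0.0, 0.0), 0.0)
bridge 0 ((0.0, 0.0), (0.0, 0.0), 0.0)
[-0.00262676 -0.00073877  0.00100202]
```

View pics/w1.png

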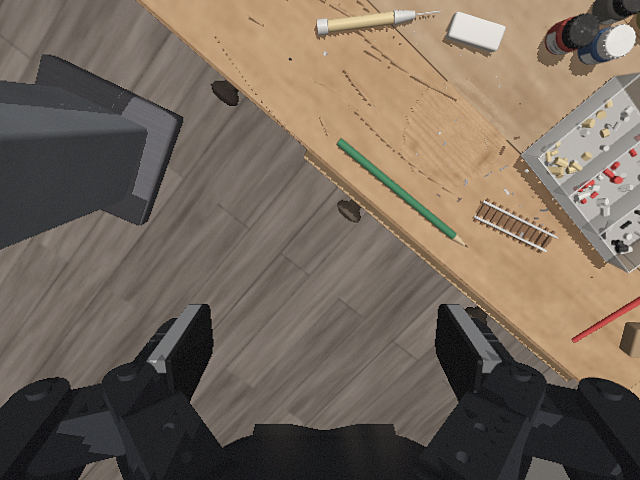

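The move was refused, so the picture shows only the bench edge and the open fingers at (190,330) and (460,330). Each row may need all six numbers, so I'll send them all.

Call:
servo_tool([
  {"x": 0.03,"y": -0.04,"z": -0.14,"wx": 0.03,"wy": 0,"wz": 0},
  {"x": 0.06,"y": -0.08,"z": -0.28,"wx": 0.06,"wy": 0,"wz": 0},
  {"x": 0.1,"y": -0.12,"z": -0.42,"wx": 0.09,"wy": 0,"wz": 0},
  {"x": 0.13,"y": -0.15,"z": -0.5,"wx": 0.12,"wy": 0,"wz": 0},
  {"x": 0.1586,"y": -0.1754,"z": -0.5686,"wx": 0.15,"wy": 0,"wz": 0},
  {"x": 0.1586,"y": -0.1754,"z": -0.5686,"wx": 0.171,"wy": 0,"wz": 0},
  {"x": 0.1586,"y": -0.1754,"z": -0.5686,"wx": 0.171,"wy": 0,"wz": 0},
  {"x": 0.1586,"y": -0.1754,"z": -0.5686,"wx": 0.171,"wy": 0,"wz": 0},
], grip=1, squeeze=60)

```text
clock: 1.55
position: [0.4438, -0.4034, 0.1302]
tool_rot: [2.623, 1.571, -1.146]
force: [-0.2, 0.3, 0.2]
grip_width: 0.0854
```

```bash
python3 - <<'E'
from h import *
im,W=cloud("wrist"); cv2.imwrite("pics/w2.png",im[...,::-1])
s=bot.observe();T=Ro.from_euler('xyz',s["tool_rot"]).as_matrix();print(s["position"],s["qpos"].round(2),np.degrees(np.arctan2(T[1,1],T[0,1])))
near=(np.hypot(W[...,0]-.444,W[...,1]+.403)<.065)
for nm,h,e in(("top",.072,.005),("bridge",.022,.006)):
    Q=W[near&(abs(W[...,2]-h)<e)][:,:2].astype(np.float32)
    if len(Q)>5: print(nm,len(Q),cv2.minAreaRect(Q*1000))
print(np.nanpercentile(W[near][:,2],[1,50,99]))
E
```

```text
[ 0.44375986 -0.40340028  0.13024578] [ 0.51  0.56  0.19  1.74 -0.14  0.85 -1.44] -125.96064369839375
top 1474 ((446.16650390625, -403.7425537109375), (25.731651306152344, 25.66632080078125), 54.924827575683594)
bridge 3667 ((445.8717346191406, -403.4984130859375), (72.05744934082031, 46.17021179199219), 53.945701599121094)
[-0.00176295  0.23368936  0.26058136]
```

View pics/w2.png

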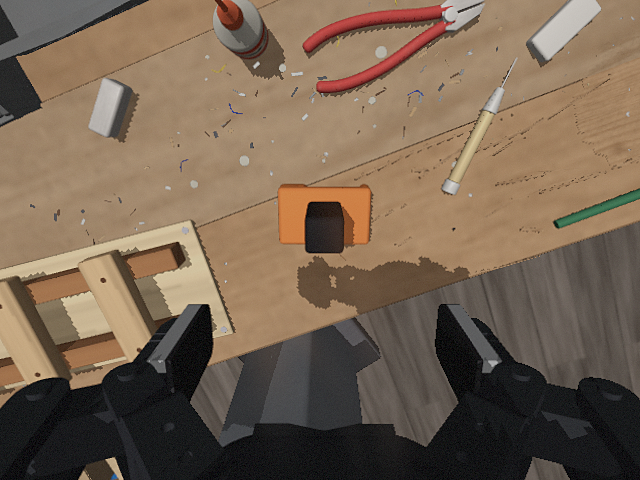

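Spacer seen at pixel (325,225), aligned with the jaws: centre (0.446, -0.4036), heading 54°, both depth-measured sizes as specified. Going down and gripping.

Call:
servo_tool([
  {"x": 0.1,"y": -0.0026,"z": -0.005,"wx": 0,"wy": 0,"wz": 0},
  {"x": 0.2,"y": -0.0026,"z": -0.005,"wx": 0,"wy": 0,"wz": 0},
  {"x": 0.243,"y": -0.0026,"z": -0.005,"wx": 0,"wy": 0,"wz": 0},
  {"x": 0.243,"y": -0.0026,"z": -0.005,"wx": 0,"wy": 0,"wz": 0},
  {"x": 0.243,"y": -0.0026,"z": -0.005,"wx": 0,"wy": 0,"wz": 0},
])

```text
clock: 2.22
position: [0.4465, -0.4045, 0.0344]
tool_rot: [3.113, 1.569, -0.656]
force: [-0.7, 0.1, 0.5]
grip_width: 0.0855
```

Call:
servo_tool([
  {"x": 0,"y": 0,"z": 0,"wx": 0,"wy": 0,"wz": 0},
  {"x": 0,"y": 0,"z": 0,"wx": 0,"wy": 0,"wz": 0},
  {"x": 0,"y": 0,"z": 0,"wx": 0,"wy": 0,"wz": 0},
  {"x": 0,"y": 0,"z": 0,"wx": 0,"wy": 0,"wz": 0},
  {"x": 0,"y": 0,"z": 0,"wx": 0,"wy": 0,"wz": 0},
  {"x": 0,"y": 0,"z": 0,"wx": 0,"wy": 0,"wz": 0},
  {"x": 0,"y": 0,"z": 0,"wx": 0,"wy": 0,"wz": 0},
  {"x": 0,"y": 0,"z": 0,"wx": 0,"wy": 0,"wz": 0},
], grip=-1, squeeze=60)

```text
clock: 3.22
position: [0.4465, -0.4045, 0.0344]
tool_rot: [3.13, 1.569, -0.639]
force: [-0.1, -1.0, -0.1]
grip_width: 0.0001
```

Fingers shut on nothing. Looking.

```bash
python3 - <<'E'
from h import *
im,W=cloud("wrist"); im2,W2=cloud("side")
cv2.imwrite("pics/w3.png",np.hstack([cv2.resize(im[...,::-1],(400,300)),cv2.resize(im2[100:280,280:520,::-1],(400,300))]))
print(bot.observe()["grip_width"])
E
```

```text
-0.00014976581440397012
```

View pics/w3.png

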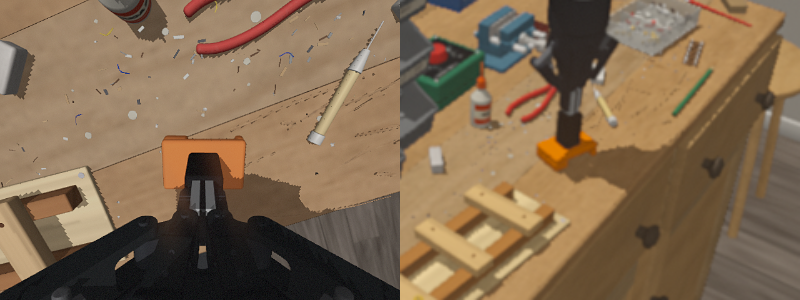

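Shut fingers at (203,195) in the left half stand beside the handle top at (203,157), not around it. I'll measure both in the same picture.

```bash
python3 - <<'E'
from h import *
im,W=cloud("wrist")
s=bot.observe();T=Ro.from_euler('xyz',s["tool_rot"]);print("tcp",s["position"].round(4))
for v in range(235,345,10): print(v,[ (W[v,u]*1000).round().astype(int).tolist() if W[v,u,0]==W[v,u,0] else None for u in (312,325,338)], im[v,325])
near=np.hypot(W[...,0]-.446,W[...,1]+.404)<.09
orange=(im[...,0]>150)&(im[...,2]<90)&(im[...,0].astype(int)-im[...,2]>110)&near
Q=W[orange&(abs(W[...,2]-.022)<.006)]
print("bridge",cv2.minAreaRect(Q[:,:2].astype(np.float32)*1000),np.median(Q[:,2]))
c=bot.get_calibration("wrist");R=np.array(c["R"]);t=np.array(c["t"]);C=-R.T@t
print("cam in tool",T.inv().apply(C-s["position"]).round(4),"axes",(T.as_matrix().T@R.T).round(3).tolist())
im2,W2=cloud("side")
n2=np.hypot(W2[...,0]-.446,W2[...,1]+.404)<.09
o2=(im2[...,0]>150)&(im2[...,2]<90)&n2&(abs(W2[...,2]-.022)<.006)
print("side bridge",cv2.minAreaRect(W2[o2][:,:2].astype(np.float32)*1000))
dk=(im2.max(2)<110)&n2
for z in(.03,.045,.06,.08,.1):
    q=W2[dk&(abs(W2[...,2]-z)<.006)]
    if len(q):print(z,len(q),np.percentile(q,[5,50,95],axis=0)[:,:2].round(3).tolist())
E
```

```text
tcp [ 0.4465 -0.4045  0.0344]
235 [[464, -409, 22], [460, -414, 22], [456, -420, 23]] [205 128  71]
245 [[460, -406, 23], [456, -411, 24], [452, -417, 24]] [18 16 18]
255 [[460, -406, 40], [456, -411, 40], [452, -416, 39]] [35 21 26]
265 [[460, -406, 53], [456, -411, 53], [453, -416, 53]] [31 19 15]
275 [[460, -407, 65], [456, -411, 64], [453, -416, 65]] [23 20 18]
285 [[458, -406, 72], [455, -410, 71], [452, -414, 71]] [33 29 25]
295 [[459, -407, 82], [456, -411, 82], [453, -415, 82]] [35 33 30]
305 [[458, -407, 89], [455, -411, 90], [453, -414, 90]] [18 16 15]
315 [[458, -407, 97], [456, -411, 98], [453, -414, 98]] [22 10 15]
325 [[458, -407, 103], [456, -410, 104], [453, -414, 103]] [29 24 30]
335 [[458, -408, 111], [456, -410, 110], [453, -414, 109]] [53 50 56]
bridge ((446.49774169921875, -404.395751953125), (70.9779281616211, 44.71986389160156), 54.313453674316406) 0.02165760408833398
cam in tool [-0.1801 -0.0008 -0.0756] axes [[0.001, -0.295, 0.955], [1.0, 0.001, -0.001], [-0.001, 0.955, 0.295]]
side bridge ((444.9507751464844, -403.02093505859375), (72.28536224365234, 47.66363525390625), 55.8648567199707)
0.03 49 [[0.428, -0.405], [0.438, -0.396], [0.455, -0.388]]
0.045 67 [[0.429, -0.404], [0.441, -0.394], [0.457, -0.387]]
0.06 66 [[0.429, -0.405], [0.441, -0.394], [0.458, -0.387]]
0.08 48 [[0.433, -0.405], [0.441, -0.397], [0.455, -0.391]]
0.1 59 [[0.434, -0.407], [0.444, -0.395], [0.456, -0.39]]
```

In plan the fingers are centred on the handle but fully shut, so either they overlap it or they ended above it. I'll rise 60 mm and look at the tips and the spacer.

Call:
servo_tool([
  {"x": -0.05,"y": 0,"z": 0,"wx": 0,"wy": 0,"wz": 0},
  {"x": -0.1,"y": 0,"z": 0,"wx": 0,"wy": 0,"wz": 0},
  {"x": -0.15,"y": 0,"z": 0,"wx": 0,"wy": 0,"wz": 0},
  {"x": -0.15,"y": 0,"z": 0,"wx": 0,"wy": 0,"wz": 0},
])

```text
clock: 3.92
position: [0.447, -0.405, 0.0956]
tool_rot: [3.123, 1.566, -0.646]
force: [0.2, -0.8, -0.8]
grip_width: -0.0001
```

```bash
python3 - <<'E'
from h import *
im,W=cloud("wrist");im2,W2=cloud("side")
cv2.imwrite("pics/w4.png",np.hstack([cv2.resize(im[...,::-1],(400,300)),cv2.resize(im2[100:280,280:520,::-1],(400,300))]))
s=bot.observe();T=Ro.from_euler('xyz',s["tool_rot"]);print("tcp",s["position"].round(4),s["grip_width"],s["force"].round(1))
L=T.inv().apply((W-s["position"]).reshape(-1,3)).reshape(W.shape)
for v in range(230,345,8): print(v,[ (W[v,u]*1000).round().astype(int).tolist() for u in (315,322,335)],(L[v,322]*1000).round())
E
```

```text
tcp [ 0.4463 -0.4042  0.094 ] 0.00012653456879740876 [-0.  -0.1 -0.1]
230 [[459, -406, 53], [457, -410, 54], [452, -416, 53]] [ 40.  -2. -12.]
238 [[459, -406, 69], [457, -410, 70], [452, -416, 69]] [ 24.  -2. -12.]
246 [[456, -404, 71], [453, -407, 71], [449, -413, 70]] [23. -2. -8.]
254 [[452, -402, 72], [450, -405, 72], [445, -411, 72]] [22. -2. -3.]
262 [[448, -398, 71], [445, -401, 70], [442, -408, 72]] [24. -2.  2.]
270 [[444, -396, 71], [442, -399, 71], [438, -405, 72]] [23. -2.  7.]
278 [[440, -393, 71], [438, -396, 72], [433, -402, 71]] [22. -2. 12.]
286 [[411, -369, 0], [407, -373, -1], [402, -382, 0]] [95. -2. 50.]
294 [[458, -408, 142], [457, -410, 143], [454, -414, 142]] [-49.  -1. -12.]
302 [[458, -408, 148], [456, -410, 148], [454, -414, 149]] [-54.  -1. -11.]
310 [[458, -408, 155], [457, -410, 156], [454, -414, 155]] [-62.  -1. -12.]
318 [[458, -408, 161], [457, -410, 161], [454, -414, 160]] [-67.  -1. -12.]
326 [[458, -408, 165], [456, -410, 165], [454, -414, 166]] [-71.  -1. -12.]
334 [[458, -408, 170], [457, -410, 171], [454, -413, 170]] [-77.  -1. -12.]
342 [[458, -409, 176], [454, -408, 170], [455, -414, 177]] [-76.  -1.  -8.]
```

View pics/w4.png

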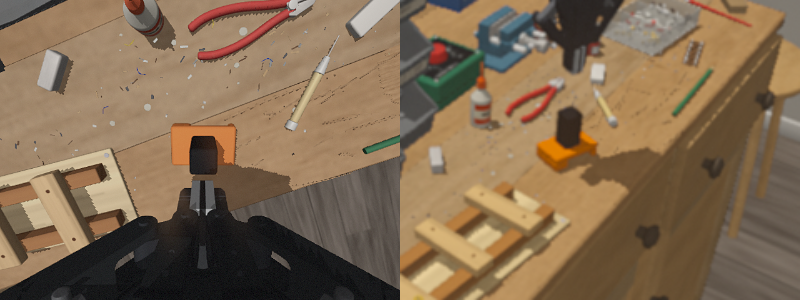

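The side view settles it: the spacer is still upright and unmoved, and the real fingertips sit about 45 mm behind the reported TCP along tool x. I'll measure that offset from the depth picture.

```bash
python3 - <<'E'
from h import *
im,W=cloud("wrist")
s=bot.observe();T=Ro.from_euler('xyz',s["tool_rot"]);print(s["position"].round(4))
L=T.inv().apply((W-s["position"]).reshape(-1,3)).reshape(W.shape)*1000
for v in range(284,296): print(v,L[v,312].round(),L[v,332].round())
m=(L[...,0]<-30)&(L[...,0]>-52)&(abs(L[...,1])<30);print(m.sum(),np.percentile(L[m],[1,50,99],axis=0).round(1).tolist())
E
```

```text
[ 0.4462 -0.4041  0.0937]
284 [nan nan nan] [94.  6. 48.]
285 [ 94. -10.  49.] [95.  6. 49.]
286 [ 94. -10.  50.] [94.  6. 50.]
287 [ 95. -10.  51.] [94.  6. 51.]
288 [ 95. -10.  52.] [94.  6. 52.]
289 [-43.  -5. -11.] [-42.   2. -11.]
290 [-44.  -5. -11.] [-43.   2. -11.]
291 [-43.  -5. -11.] [-45.   2. -11.]
292 [-45.  -5. -11.] [-45.   2. -11.]
293 [-46.  -5. -11.] [-46.   2. -11.]
294 [-46.  -5. -11.] [-46.   2. -11.]
295 [-48.  -5. -11.] [-47.   2. -11.]
694 [[-51.9, -13.8, -11.7], [-47.9, -0.7, -10.9], [-41.9, 12.0, -6.7]]
```

Tips are 42.5 mm short of the reported TCP (true tip z = reported + 0.0425). Opening, then going 100 mm down so that the true tips reach about z 0.036.

Call:
servo_tool([
  {"x": 0,"y": 0,"z": 0,"wx": 0,"wy": 0,"wz": 0},
  {"x": 0,"y": 0,"z": 0,"wx": 0,"wy": 0,"wz": 0},
  {"x": 0,"y": 0,"z": 0,"wx": 0,"wy": 0,"wz": 0},
  {"x": 0,"y": 0,"z": 0,"wx": 0,"wy": 0,"wz": 0},
  {"x": 0,"y": 0,"z": 0,"wx": 0,"wy": 0,"wz": 0},
  {"x": 0,"y": 0,"z": 0,"wx": 0,"wy": 0,"wz": 0},
], grip=1)

```text
clock: 4.82
position: [0.4462, -0.4041, 0.0937]
tool_rot: [3.14, 1.57, -0.629]
force: [0.1, -0.5, -0.4]
grip_width: 0.0857
```

Call:
servo_tool([
  {"x": 0.06,"y": 0,"z": 0,"wx": 0,"wy": 0,"wz": 0},
  {"x": 0.12,"y": 0,"z": 0,"wx": 0,"wy": 0,"wz": 0},
  {"x": 0.18,"y": 0,"z": 0,"wx": 0,"wy": 0,"wz": 0},
  {"x": 0.22,"y": 0,"z": 0,"wx": 0,"wy": 0,"wz": 0},
  {"x": 0.25,"y": 0,"z": 0,"wx": 0,"wy": 0,"wz": 0},
  {"x": 0.25,"y": 0,"z": 0,"wx": 0,"wy": 0,"wz": 0},
])

```text
clock: 5.58
position: [0.4461, -0.404, -0.0067]
tool_rot: [-2.992, 1.57, -0.478]
force: [-0.1, 0.0, -0.1]
grip_width: 0.0853
```

Call:
servo_tool([
  {"x": 0,"y": 0,"z": 0,"wx": 0,"wy": 0,"wz": 0},
  {"x": 0,"y": 0,"z": 0,"wx": 0,"wy": 0,"wz": 0},
  {"x": 0,"y": 0,"z": 0,"wx": 0,"wy": 0,"wz": 0},
  {"x": 0,"y": 0,"z": 0,"wx": 0,"wy": 0,"wz": 0},
  {"x": 0,"y": 0,"z": 0,"wx": 0,"wy": 0,"wz": 0},
  {"x": 0,"y": 0,"z": 0,"wx": 0,"wy": 0,"wz": 0},
  {"x": 0,"y": 0,"z": 0,"wx": 0,"wy": 0,"wz": 0},
], grip=-1, squeeze=60)

```text
clock: 6.45
position: [0.4464, -0.4042, -0.0063]
tool_rot: [-3.083, 1.57, -0.569]
force: [-1.0, -0.4, 6.4]
grip_width: 0.0251
```

Gripped (25 mm opening). Lift 70 mm, carry over the middle slat while turning 15.4°.

Call:
servo_tool([
  {"x": -0.07,"y": 0,"z": 0,"wx": 0,"wy": 0,"wz": 0},
  {"x": -0.14,"y": 0,"z": 0,"wx": 0,"wy": 0,"wz": 0},
  {"x": -0.175,"y": -0.04,"z": 0.016,"wx": -0.003,"wy": 0,"wz": 0},
  {"x": -0.175,"y": -0.12,"z": 0.049,"wx": -0.01,"wy": 0,"wz": 0},
  {"x": -0.175,"y": -0.22,"z": 0.09,"wx": -0.016,"wy": 0,"wz": 0},
  {"x": -0.175,"y": -0.32,"z": 0.13,"wx": -0.023,"wy": 0,"wz": 0},
  {"x": -0.175,"y": -0.42,"z": 0.17,"wx": -0.03,"wy": 0,"wz": 0},
  {"x": -0.175,"y": -0.51,"z": 0.207,"wx": -0.037,"wy": 0,"wz": 0},
  {"x": -0.175,"y": -0.58,"z": 0.235,"wx": -0.0428,"wy": 0,"wz": 0},
  {"x": -0.175,"y": -0.621,"z": 0.252,"wx": -0.0428,"wy": 0,"wz": 0},
  {"x": -0.175,"y": -0.621,"z": 0.252,"wx": -0.0428,"wy": 0,"wz": 0},
  {"x": -0.175,"y": -0.621,"z": 0.252,"wx": -0.0428,"wy": 0,"wz": 0},
])

```text
clock: 7.95
position: [0.5101, -0.1449, 0.0636]
tool_rot: [2.474, 1.569, -1.027]
force: [0.3, 0.2, -1.6]
grip_width: 0.0255
```

```bash
cat >> h.py <<'E'
def rects(P,lo,hi,res=0.001,amin=300,show=True):
    g=np.zeros((500,400),np.uint8);out=[]
    m=(P[...,2]>lo)&(P[...,2]<hi)&(P[...,0]>.3)&(P[...,0]<.62)&(P[...,1]>-.5)&(P[...,1]<0)
    Q=P[m]
    g[((Q[:,1]+.5)/res).astype(int),((Q[:,0]-.3)/res).astype(int)]=255
    g=cv2.morphologyEx(g,cv2.MORPH_CLOSE,np.ones((5,5)))
    n,l,st,_=cv2.connectedComponentsWithStats(g)
    lab=l[((Q[:,1]+.5)/res).astype(int),((Q[:,0]-.3)/res).astype(int)]
    for i in range(1,n):
        if st[i,4]>amin:
            c,sz,an=cv2.minAreaRect((Q[lab==i][:,:2]*1000).astype(np.float32));print(np.round(c,1),np.round(sz,1),round(an,1),st[i,4],round(np.median(Q[lab==i][:,2]),4))
def st():
    s=bot.observe();T=Ro.from_euler('xyz',s["tool_rot"]).as_matrix()
    print("tcp",s["position"].round(4),"yhead",np.degrees(np.arctan2(T[1,1],T[0,1])).round(2),"down",T[:,0].round(3),"w",round(s["grip_width"],4),"F",s["force"].round(1),"q",s["qpos"].round(2),"t",round(s["clock"],2))
E
python3 - <<'E'
from h import *
st()
for n in("wrist","scene","side"):
    im,W=cloud(n); print(n); rects(W,.034,.047,amin=400); print(" bridge");rects(W,.085,.1,amin=300)
    cv2.imwrite(f"pics/{n}5.png",im[...,::-1])
a=cv2.imread("pics/wrist5.png");b=cv2.imread("pics/side5.png")[100:400,150:550]
cv2.imwrite("pics/c5.png",np.hstack([cv2.resize(a,(400,300)),cv2.resize(b,(400,300))]))
E
```

```text
tcp [ 0.5101 -0.1449  0.0636] yhead -110.62 down [ 0.001 -0.001 -1.   ] w 0.0255 F [ 0.3  0.2 -1.6] q [ 0.08  0.56  0.12  1.96 -0.11  0.62 -1.67] t 7.95
wrist
[ 478.5 -230.5] [ 28.6 100.2] 70.9 2832 0.0395
[ 535.6 -160.9] [27.8 43.3] 69.0 1238 0.0397
[539.9 -67.4] [ 28.8 100.2] 69.0 2876 0.0398
 bridge
[ 513.6 -145.3] [72.4 39.8] 69.0 1487 0.0914
scene
[ 475.7 -229.2] [30.3 97.2] 69.1 1956 0.0393
[ 508.3 -149.2] [ 30.1 102.9] 69.4 1724 0.0394
[539.8 -66. ] [ 30.5 101.6] 68.4 2491 0.0393
 bridge
[ 509.9 -142.8] [73.1 47.4] 70.1 1829 0.0912
side
[ 475.1 -230.6] [ 30.8 101.3] 71.4 2569 0.0409
[ 486.9 -142.6] [29.8 58.6] 70.1 1401 0.0408
[537.2 -67.4] [29.9 99.8] 68.9 2688 0.0409
 bridge
[ 507.9 -143.9] [71.6 47.2] 69.9 1756 0.0926
```

View pics/c5.png

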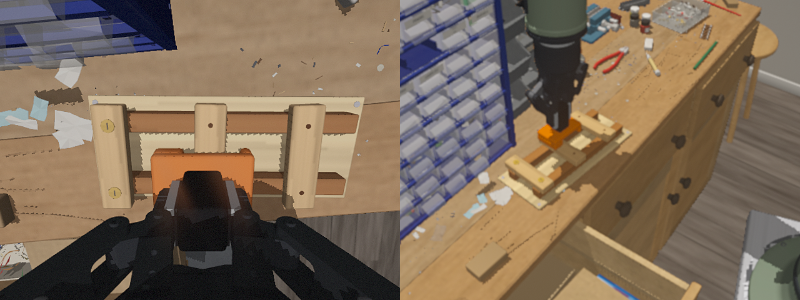

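The slot (bridge at (203,165) on the left) is over the middle slat at (210,130), square with it: the slat lies 6 mm behind the handle, and 7 is ideal. Lower it until the bridge floats about 1 mm over the slat.

Call:
servo_tool([
  {"x": 0.03,"y": 0,"z": 0,"wx": 0,"wy": 0,"wz": 0},
  {"x": 0.06,"y": 0,"z": 0,"wx": 0,"wy": 0,"wz": 0},
  {"x": 0.085,"y": 0,"z": 0,"wx": 0,"wy": 0,"wz": 0},
  {"x": 0.1025,"y": 0,"z": 0,"wx": 0,"wy": 0,"wz": 0},
  {"x": 0.1025,"y": 0,"z": 0,"wx": 0,"wy": 0,"wz": 0},
])

```text
clock: 8.72
position: [0.5101, -0.145, 0.0221]
tool_rot: [2.278, 1.57, -1.224]
force: [-0.0, -1.0, -1.7]
grip_width: 0.0256
```

```bash
python3 - <<'E'
from h import *
st()
for n in("wrist","scene","side"):
    im,W=cloud(n); print(n); rects(W,.034,.046,amin=400); print(" bridge");rects(W,.0475,.056,amin=300)
E
```

```text
tcp [ 0.5101 -0.145   0.0221] yhead -110.64 down [ 0.    -0.001 -1.   ] w 0.0256 F [-0.  -1.  -1.7] q [ 0.09  0.63  0.1   1.98 -0.12  0.53 -1.66] t 8.72
wrist
[ 478.5 -230.7] [29.1 99.9] 71.0 2765 0.0395
[ 543.8 -156.5] [70.5 31.4] 70.4 969 0.0397
[540.7 -67.8] [29.1 98.4] 69.2 2607 0.0397
 bridge
[ 513.8 -145.4] [71.6 38.7] 69.5 1460 0.0501
scene
[ 478.1 -229.5] [ 31.4 103.1] 72.2 2308 0.0393
[ 497.4 -126.9] [82.7 47.7] 37.2 1169 0.0395
[539.3 -65.4] [ 30.4 105. ] 68.3 2611 0.0395
 bridge
[ 509.1 -142.4] [74.5 46.9] 69.8 1698 0.0502
side
[ 471.7 -229.6] [29.9 94.6] 71.2 2472 0.0409
[ 473.9 -135.9] [34.4 30.1] 62.3 796 0.0406
[537.5 -67.4] [ 29.2 102. ] 68.9 2731 0.0408
 bridge
[ 507.  -144.4] [73.2 46.2] 67.3 1766 0.0517
```

Held, hanging free (force −1.7 N is the spacer's weight), over the slat. Draw 28 mm of the expected 32.6 mm.

Call:
servo_tool([
  {"x": 0,"y": -0.008,"z": 0,"wx": 0.0008,"wy": 0,"wz": 0},
  {"x": 0,"y": -0.016,"z": 0,"wx": 0.0008,"wy": 0,"wz": 0},
  {"x": 0,"y": -0.024,"z": 0,"wx": 0.0008,"wy": 0,"wz": 0},
  {"x": 0,"y": -0.032,"z": 0,"wx": 0.0008,"wy": 0,"wz": 0},
  {"x": 0,"y": -0.04,"z": 0,"wx": 0.0008,"wy": 0,"wz": 0},
  {"x": 0,"y": -0.048,"z": 0,"wx": 0.0008,"wy": 0,"wz": 0},
  {"x": 0,"y": -0.055,"z": 0,"wx": 0.0008,"wy": 0,"wz": 0},
  {"x": 0,"y": -0.061,"z": 0,"wx": 0.0008,"wy": 0,"wz": 0},
  {"x": 0,"y": -0.066,"z": 0,"wx": 0.0008,"wy": 0,"wz": 0},
  {"x": 0,"y": -0.07,"z": 0,"wx": 0.0008,"wy": 0,"wz": 0},
  {"x": 0,"y": -0.07,"z": 0,"wx": 0.0008,"wy": 0,"wz": 0},
])

```text
clock: 10.25
position: [0.5202, -0.1186, 0.0225]
tool_rot: [2.75, 1.569, -0.757]
force: [0.1, -0.8, -2.5]
grip_width: 0.0254
```

```bash
python3 - <<'E'
from h import *
st()
for n in("wrist","scene"):
    im,W=cloud(n); print(n); rects(W,.034,.046,amin=300); print(" bridge");rects(W,.0475,.056,amin=300)
    if n=="wrist": cv2.imwrite("pics/w6.png",im[...,::-1])
E
```

```text
tcp [ 0.5202 -0.1186  0.0225] yhead -110.92 down [ 0.001 -0.001 -1.   ] w 0.0254 F [ 0.1 -0.8 -2.5] q [ 0.03  0.64  0.11  1.97 -0.12  0.54 -1.71] t 10.25
wrist
[ 478.4 -230.3] [ 29.5 100.2] 71.0 2926 0.0394
[ 533.5 -105.1] [103.6  86.3] 69.5 3368 0.0397
 bridge
[ 523.7 -119. ] [72.1 39.5] 68.8 1461 0.0505
scene
[ 478.  -230.4] [ 32.8 101.7] 72.2 2408 0.0393
[ 482.8 -119.4] [36.2 36.1] 61.6 844 0.0394
[535.2 -79.1] [ 57.9 101.1] 69.2 2591 0.0395
 bridge
[ 518.5 -117.1] [74.3 47.5] 67.1 1774 0.0504
```

View pics/w6.png

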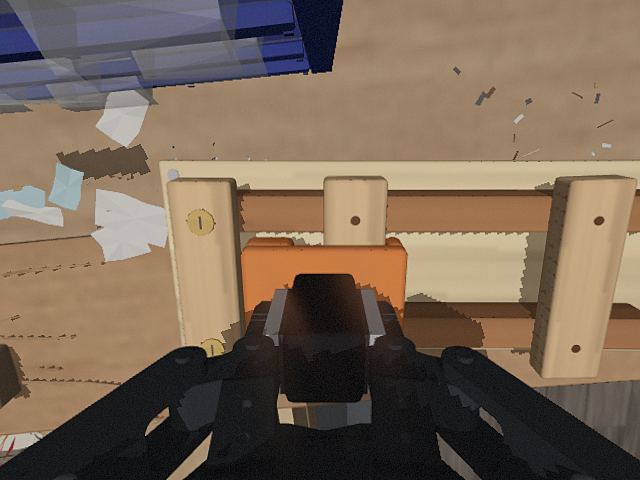

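The middle slat (355,210) has followed square; the block (242,290) is about 4 mm from the screwed slat's edge (238). Creeping to contact with the force watched.

Call:
servo_tool([
  {"x": 0,"y": -0.003,"z": 0,"wx": 0,"wy": 0,"wz": 0},
  {"x": 0,"y": -0.006,"z": 0,"wx": 0,"wy": 0,"wz": 0},
  {"x": 0,"y": -0.008,"z": 0,"wx": 0,"wy": 0,"wz": 0},
  {"x": 0,"y": -0.008,"z": 0,"wx": 0,"wy": 0,"wz": 0},
])

```text
clock: 10.85
position: [0.5214, -0.1157, 0.0225]
tool_rot: [2.758, 1.569, -0.748]
force: [0.0, -0.5, -0.8]
grip_width: 0.0255
```

Call:
servo_tool([
  {"x": 0,"y": -0.001,"z": 0,"wx": 0,"wy": 0,"wz": 0},
  {"x": 0,"y": -0.002,"z": 0,"wx": 0,"wy": 0,"wz": 0},
  {"x": 0,"y": -0.002,"z": 0,"wx": 0,"wy": 0,"wz": 0},
])

```text
clock: 11.22
position: [0.5216, -0.1148, 0.0225]
tool_rot: [2.75, 1.57, -0.757]
force: [-0.4, 1.2, -1.9]
grip_width: 0.0254
```

Call:
servo_tool([
  {"x": 0,"y": -0.001,"z": 0,"wx": 0,"wy": 0,"wz": 0},
  {"x": 0,"y": -0.002,"z": 0,"wx": 0,"wy": 0,"wz": 0},
  {"x": 0,"y": -0.002,"z": 0,"wx": 0,"wy": 0,"wz": 0},
])

```text
clock: 11.6
position: [0.5217, -0.1146, 0.0226]
tool_rot: [2.443, 1.569, -1.064]
force: [-2.2, -4.5, 1.2]
grip_width: 0.0252
```

Contact: 5 N back along the row, and motion stopped at (0.5217, -0.1146). Back off 1 mm, lift 60 mm, go over the end slat (117 mm back), and look.

Call:
servo_tool([
  {"x": 0,"y": 0.003,"z": 0,"wx": 0,"wy": 0,"wz": 0},
  {"x": -0.02,"y": 0.003,"z": 0,"wx": 0,"wy": 0,"wz": 0},
  {"x": -0.06,"y": 0.003,"z": 0,"wx": 0,"wy": 0,"wz": 0},
  {"x": -0.11,"y": 0.003,"z": 0,"wx": 0,"wy": 0,"wz": 0},
  {"x": -0.15,"y": 0.01,"z": 0,"wx": 0,"wy": 0,"wz": 0},
  {"x": -0.15,"y": 0.08,"z": 0,"wx": 0,"wy": 0,"wz": 0},
  {"x": -0.15,"y": 0.16,"z": 0,"wx": 0,"wy": 0,"wz": 0},
  {"x": -0.15,"y": 0.24,"z": 0,"wx": 0,"wy": 0,"wz": 0},
  {"x": -0.15,"y": 0.292,"z": -0.002,"wx": 0,"wy": 0,"wz": 0},
  {"x": -0.15,"y": 0.292,"z": -0.002,"wx": 0,"wy": 0,"wz": 0},
  {"x": -0.15,"y": 0.292,"z": -0.002,"wx": 0,"wy": 0,"wz": 0},
])

```text
clock: 12.98
position: [0.481, -0.2234, 0.0831]
tool_rot: [2.756, 1.569, -0.751]
force: [0.9, 0.5, -1.0]
grip_width: 0.0252
```

```bash
python3 - <<'E'
from h import *
st()
for n in("wrist","scene","side"):
    im,W=cloud(n); print(n); rects(W,.034,.046,amin=300); print(" bridge");rects(W,.077,.092,amin=300)
    if n=="wrist": cv2.imwrite("pics/w7.png",im[...,::-1])
E
```

```text
tcp [ 0.481  -0.2234  0.0831] yhead -110.92 down [ 0.001 -0.001 -1.   ] w 0.0252 F [ 0.9  0.5 -1. ] q [ 0.23  0.53  0.13  1.95 -0.1   0.66 -1.52] t 12.97
wrist
[ 502.1 -238.9] [28.1 49.3] 71.1 1395 0.0397
[ 517.7 -127.4] [ 29.1 100.2] 69.3 2885 0.0397
[539.7 -67.7] [ 30.  100.3] 69.6 2924 0.0397
 bridge
scene
[ 477.3 -229.9] [ 33.2 101.5] 70.7 2292 0.0393
[ 517.3 -126.5] [ 30.1 101.7] 69.3 2436 0.0394
[539.4 -65.9] [ 30.5 101.9] 69.1 2514 0.0395
 bridge
side
[ 475.3 -231.3] [ 31.6 100.7] 70.5 2291 0.0408
[ 515.3 -127.2] [ 29.5 101.2] 69.4 2694 0.0407
[536.7 -67.4] [ 29.8 101.3] 68.8 2720 0.0408
 bridge
```

View pics/w7.png

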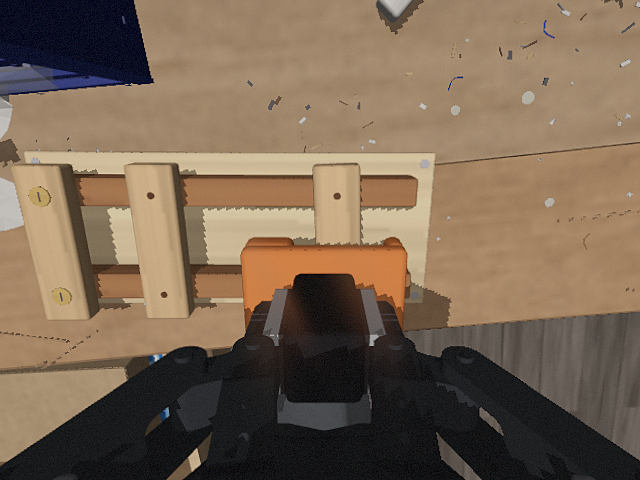

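Checks: screwed–middle spacing 63.5–64.5 mm in all three cameras, and square within about 0.5°. The slot is over the end slat (337,200), offset 7.5 mm. Lower, then draw 49 of about 52 mm.

Call:
servo_tool([
  {"x": 0.04,"y": 0,"z": 0,"wx": 0,"wy": 0,"wz": 0},
  {"x": 0.08,"y": 0,"z": 0,"wx": 0,"wy": 0,"wz": 0},
  {"x": 0.12,"y": 0,"z": 0,"wx": 0,"wy": 0,"wz": 0},
  {"x": 0.14,"y": 0,"z": 0,"wx": 0,"wy": 0,"wz": 0},
  {"x": 0.1515,"y": 0,"z": 0,"wx": 0,"wy": 0,"wz": 0},
  {"x": 0.1515,"y": 0,"z": 0,"wx": 0,"wy": 0,"wz": 0},
])

```text
clock: 13.88
position: [0.4811, -0.2233, 0.0222]
tool_rot: [2.615, 1.569, -0.891]
force: [0.3, 0.1, -1.7]
grip_width: 0.0253
```

Call:
servo_tool([
  {"x": 0,"y": -0.01,"z": 0,"wx": 0,"wy": 0,"wz": 0},
  {"x": 0,"y": -0.02,"z": 0,"wx": 0,"wy": 0,"wz": 0},
  {"x": 0,"y": -0.032,"z": 0,"wx": 0,"wy": 0,"wz": 0},
  {"x": 0,"y": -0.044,"z": 0,"wx": 0,"wy": 0,"wz": 0},
  {"x": 0,"y": -0.056,"z": 0,"wx": 0,"wy": 0,"wz": 0},
  {"x": 0,"y": -0.068,"z": 0,"wx": 0,"wy": 0,"wz": 0},
  {"x": 0,"y": -0.08,"z": 0,"wx": 0,"wy": 0,"wz": 0},
  {"x": 0,"y": -0.092,"z": 0,"wx": 0,"wy": 0,"wz": 0},
  {"x": 0,"y": -0.104,"z": 0,"wx": 0,"wy": 0,"wz": 0},
  {"x": 0,"y": -0.114,"z": 0,"wx": 0,"wy": 0,"wz": 0},
  {"x": 0,"y": -0.12,"z": 0,"wx": 0,"wy": 0,"wz": 0},
  {"x": 0,"y": -0.122,"z": 0,"wx": 0,"wy": 0,"wz": 0},
])

```text
clock: 15.38
position: [0.4986, -0.1776, 0.0221]
tool_rot: [2.617, 1.569, -0.889]
force: [-0.1, 0.6, -1.4]
grip_width: 0.0253
```

```bash
python3 - <<'E'
from h import *
st()
s=bot.observe();T=Ro.from_euler('xyz',s["tool_rot"]).as_matrix()
d=np.array([.5217,-.1146])-s["position"][:2]; print("along row to first contact pose",-d@T[:2,1]*1000,"lateral",d@T[:2,2]*1000)
im,W=cloud("wrist");rects(W,.034,.046,amin=300)
E
```

```text
tcp [ 0.4986 -0.1776  0.0221] yhead -110.88 down [ 0.001 -0.001 -1.   ] w 0.0253 F [-0.1  0.6 -1.4] q [ 0.15  0.63  0.11  1.98 -0.13  0.53 -1.58] t 15.38
along row to first contact pose 67.07520633290252 lateral 0.8251113671656674
[ 511.1 -164.3] [102.2  86.7] 69.1 3302 0.0397
[539.7 -67.6] [ 29.7 100.1] 69.0 2916 0.0397
```

Call:
servo_tool([
  {"x": 0,"y": -0.003,"z": 0,"wx": 0,"wy": 0,"wz": 0},
  {"x": 0,"y": -0.005,"z": 0,"wx": 0,"wy": 0,"wz": 0},
  {"x": 0,"y": -0.0065,"z": 0,"wx": 0,"wy": 0,"wz": 0},
  {"x": 0,"y": -0.0074,"z": 0,"wx": 0,"wy": 0,"wz": 0},
  {"x": 0,"y": -0.0074,"z": 0,"wx": 0,"wy": 0,"wz": 0},
  {"x": 0,"y": -0.0074,"z": 0,"wx": 0,"wy": 0,"wz": 0},
])

```text
clock: 16.18
position: [0.4996, -0.1748, 0.0221]
tool_rot: [2.659, 1.569, -0.847]
force: [-0.7, 0.7, -1.7]
grip_width: 0.0251
```

```bash
python3 - <<'E'
from h import *
st()
s=bot.observe();T=Ro.from_euler('xyz',s["tool_rot"]).as_matrix()
d=np.array([.5217,-.1146])-s["position"][:2]; print("along row",-d@T[:2,1]*1000)
im,W=cloud("wrist");rects(W,.034,.046,amin=300)
cv2.imwrite("pics/w8.png",im[...,::-1])
E
```

```text
tcp [ 0.4996 -0.1748  0.0221] yhead -110.88 down [ 0.001 -0.001 -1.   ] w 0.0251 F [-0.7  0.7 -1.7] q [ 0.14  0.63  0.11  1.98 -0.13  0.53 -1.59] t 16.18
along row 64.11538375765186
[ 511.6 -163. ] [99.1 86.7] 69.0 3193 0.0397
[539.7 -67.6] [ 29.7 100.1] 69.5 2913 0.0397
```

View pics/w8.png

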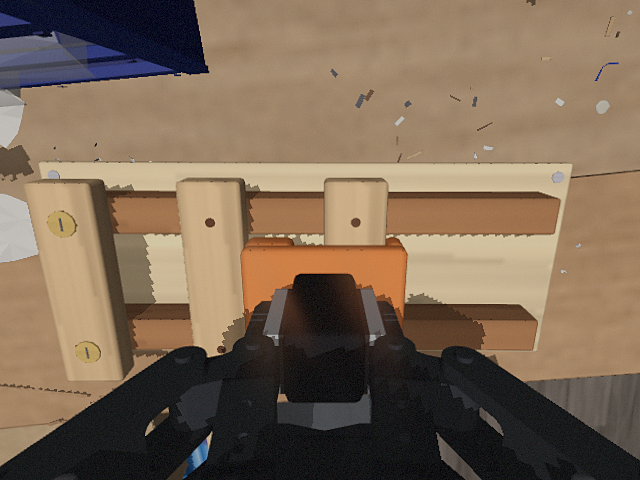

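The block meets the middle slat (edge at 243 px), and the along-row distance to the first contact pose is 64.1 mm. Set it down the last 0.6 mm, release, then rise.

Call:
servo_tool([
  {"x": 0.0015,"y": 0,"z": 0,"wx": 0,"wy": 0,"wz": 0},
  {"x": 0.0015,"y": 0,"z": 0,"wx": 0,"wy": 0,"wz": 0},
  {"x": 0.0015,"y": 0,"z": 0,"wx": 0,"wy": 0,"wz": 0},
])

```text
clock: 16.6
position: [0.4997, -0.1748, 0.0216]
tool_rot: [2.713, 1.569, -0.793]
force: [-0.3, -0.1, 1.9]
grip_width: 0.0254
```

Call:
servo_tool([
  {"x": 0,"y": 0,"z": 0,"wx": 0,"wy": 0,"wz": 0},
  {"x": 0,"y": 0,"z": 0,"wx": 0,"wy": 0,"wz": 0},
  {"x": 0,"y": 0,"z": 0,"wx": 0,"wy": 0,"wz": 0},
  {"x": 0,"y": 0,"z": 0,"wx": 0,"wy": 0,"wz": 0},
  {"x": 0,"y": 0,"z": 0,"wx": 0,"wy": 0,"wz": 0},
  {"x": 0,"y": 0,"z": 0,"wx": 0,"wy": 0,"wz": 0},
  {"x": 0,"y": 0,"z": 0,"wx": 0,"wy": 0,"wz": 0},
], grip=1)

```text
clock: 17.48
position: [0.4997, -0.1748, 0.0215]
tool_rot: [2.702, 1.569, -0.804]
force: [0.2, -0.2, -0.9]
grip_width: 0.0857
```

Call:
servo_tool([
  {"x": -0.03,"y": 0,"z": 0,"wx": 0,"wy": 0,"wz": 0},
  {"x": -0.1,"y": 0,"z": 0,"wx": 0,"wy": 0,"wz": 0},
  {"x": -0.2,"y": 0,"z": 0,"wx": 0,"wy": 0,"wz": 0},
  {"x": -0.3,"y": 0,"z": 0,"wx": 0,"wy": 0,"wz": 0},
  {"x": -0.3,"y": 0,"z": 0,"wx": 0,"wy": 0,"wz": 0},
  {"x": -0.3,"y": 0,"z": 0,"wx": 0,"wy": 0,"wz": 0},
])

```text
clock: 18.23
position: [0.4994, -0.1745, 0.1416]
tool_rot: [2.808, 1.569, -0.698]
force: [0.8, 0.4, -0.0]
grip_width: 0.0853
```

```bash
python3 - <<'E'
from h import *
st()
for n in("wrist","scene","side"):
    im,W=cloud(n); print(n); rects(W,.034,.046,amin=150); print(" bridge/top");rects(W,.0475,.056,amin=300);rects(W,.094,.106,amin=150)
    cv2.imwrite(f"pics/f_{n}.png",im[...,::-1])
a=cv2.imread("pics/f_wrist.png");b=cv2.imread("pics/f_side.png")[150:330,200:440]
cv2.imwrite("pics/f.png",np.hstack([cv2.resize(a,(400,300)),cv2.resize(b,(400,300))]))
E
```

```text
tcp [ 0.4994 -0.1745  0.1416] yhead -110.87 down [ 0.001 -0.001 -1.   ] w 0.0853 F [ 0.8  0.4 -0. ] q [ 0.1   0.44  0.16  1.91 -0.1   0.79 -1.62] t 18.23
wrist
[ 528.1 -201.5] [38.3 29. ] 68.2 837 0.0397
[ 459.3 -173.3] [27.6 23.2] 68.7 551 0.0397
[ 512.4 -141.2] [ 58.4 100.7] 69.1 2917 0.0397
[539.9 -67.2] [ 29.1 100.4] 68.8 2893 0.0398
 bridge/top
[ 499.8 -173.7] [71.  45.5] 69.5 2164 0.0501
[ 501.3 -170.7] [25.8 25.9] 69.7 681 0.0993
[ 613.9 -125.2] [12. 65.] 0.6 199 0.1017
scene
[ 577.  -426.2] [27.8 17.1] 28.0 201 0.0406
[ 539.1 -193.4] [13. 22.] 27.9 157 0.0394
[ 504.4 -159.5] [101.6 103.1] 69.8 3706 0.0395
[539.3 -66.3] [ 30.5 102. ] 69.2 2471 0.0394
 bridge/top
[ 498.7 -171.6] [73.4 43.3] 67.9 1345 0.0496
[ 500.7 -171.1] [29.2 30. ] 67.4 637 0.0985
side
[ 534.7 -195.3] [15.4 28.5] 27.6 250 0.0407
[ 502.4 -159.8] [101.3 100.7] 69.9 3711 0.0409
[536.5 -67.3] [ 31.1 100.9] 68.2 2742 0.0408
 bridge/top
[ 496.5 -173.2] [71.6 46. ] 68.7 1765 0.0504
[ 498.5 -171. ] [27.4 27.3] 66.5 628 0.1001
```

View pics/f.png

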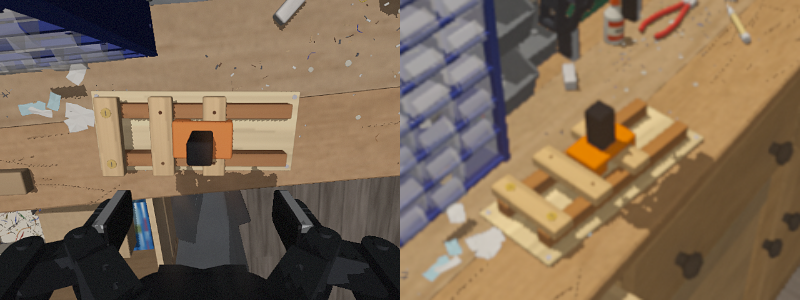

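The slats look right, but the handle top is offset about 3 mm from the bridge, so the spacer may be leaning. I'll measure its tilt and the slat edges.

```bash
python3 - <<'E'
from h import *
for n in("wrist","scene"):
    im,W=cloud(n)
    c0=np.array([.5399,-.0672]) if n=="wrist" else np.array([.5393,-.0661]);a=np.radians(69.1);r=np.array([np.cos(a),np.sin(a)]);l=np.array([r[1],-r[0]])
    D=W[...,:2]-c0;u=D@r*1000;v=D@l*1000;z=W[...,2]*1000
    top=(abs(z-39.6)<2.0)&(abs(v)<49)
    print(n)
    for lo,hi in((-48,-38),(-38,-28),(28,38),(38,48)):
        o=[]
        for a0,b0 in((-20,20),(-90,-42),(-160,-106)):
            q=u[top&(v>lo)&(v<hi)&(u>a0)&(u<b0)]
            o.append(np.percentile(q,[2,98]).round(1).tolist()+[round(np.percentile(q,[2,98]).mean(),1)] if len(q)>15 else None)
        print(lo,o)
    # bridge plane
    br=(im[...,0]>130)&(im[...,2]<110)&(im[...,0].astype(int)-im[...,2]>80)&(abs(z-50)<5)&(abs(u+114)<34)&(abs(v)<22)
    A=np.c_[u[br],v[br],np.ones(br.sum())];k=np.linalg.lstsq(A,z[br],rcond=None)[0]
    print("bridge slope deg row/lat",np.degrees(np.arctan(k[:2])).round(2),"z at u=-82,-114,-146",[round(k[0]*x+k[2],1) for x in(-78,-114,-150)],br.sum())
E
```

```text
wrist
-48 [[-13.5, 13.1, np.float64(-0.2)], [-77.1, -50.8, np.float64(-64.0)], [-141.3, -114.3, np.float64(-127.8)]]
-38 [[-13.7, 13.3, np.float64(-0.2)], [-77.2, -50.6, np.float64(-63.9)], [-141.1, -115.6, np.float64(-128.4)]]
28 [[-13.9, 13.2, np.float64(-0.3)], [-77.2, -50.7, np.float64(-63.9)], [-140.8, -114.2, np.float64(-127.5)]]
38 [[-13.8, 13.0, np.float64(-0.4)], [-77.0, -50.9, np.float64(-63.9)], [-141.0, -114.2, np.float64(-127.6)]]
bridge slope deg row/lat [-3.19  0.04] z at u=-82,-114,-146 [np.float64(47.7), np.float64(49.7), np.float64(51.7)] 3334
scene
-48 [[-13.5, 13.6, np.float64(0.1)], [-75.9, -49.8, np.float64(-62.8)], [-140.8, -114.8, np.float64(-127.8)]]
-38 [[-13.5, 13.1, np.float64(-0.2)], [-77.7, -51.5, np.float64(-64.6)], [-140.8, -113.8, np.float64(-127.3)]]
28 [[-12.6, 12.8, np.float64(0.1)], [-76.8, -49.5, np.float64(-63.2)], None]
38 [[-13.6, 13.4, np.float64(-0.1)], [-76.7, -51.7, np.float64(-64.2)], [-129.3, -114.2, np.float64(-121.7)]]
bridge slope deg row/lat [-3.    1.73] z at u=-82,-114,-146 [np.float64(47.5), np.float64(49.4), np.float64(51.3)] 259
```

Spacings are 63.7 and 63.8 mm, and the slats are square. The spacer leans 3.2° block-down: its centre of mass is just ahead of the slat's edge, so the block rests on the bearers 2 mm below. That is how it naturally stands there, so I'm handing in.

```bash
python3 -c "
from h import *
st(); bot.job_done()"
```

```text
tcp [ 0.4992 -0.1746  0.1409] yhead -110.88 down [-0.    -0.001 -1.   ] w 0.0853 F [-0.4 -0.2 -0.6] q [ 0.1   0.44  0.16  1.91 -0.1   0.79 -1.62] t 18.48
the job is handed in; nothing more can be done
```

The job is done and handed in at 18.5 s: both loose slats are spaced, and the spacer is released sitting over the end slat. I drew the middle slat up until the block met the screwed slat, with about 5 N of contact. The end slat I drew up to the middle one by position: I stopped 64.1 mm short of the first contact pose rather than pushing the free middle slat.

**Last checks (wrist camera):** centre spacings are 63.7 mm and 63.8 mm against 64 mm. The slats are square to within about 0.5°, and the gripper was open and clear about 120 mm above. The scene camera agreed to within 1–2 mm. Its view of the end slat's far side was partly hidden and gave one unusable reading.

**What went wrong or disagreed:**
- **First grasp:** it closed on air just above the handle, because the real fingertips sit about 42 mm behind the reported TCP. I measured that offset in the depth picture and the second grasp held. The spacer did not move in the first attempt.
- **Spacer tilt:** the released spacer leans 3.2° block-down. That matches the 2 mm gap to the bearers, as its centre of mass lies just ahead of the slat's edge. I left it as it stood.

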